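# Take a check reading with the sprung contact probe

## Robot

A 6-joint arm with a two-finger parallel gripper is mounted at the origin on a cart in front of the work surface, level with it; the furniture and walls round the work are solid. World frame = base frame: x ahead of the robot, y to its left, z up, the work surface at z = 0. Lengths are in m, angles in rad, forces in N, time in s.
With the tool pointing down it reaches from about 0.225 to 0.725 m from the base axis. Payload 3.1 kg.
Tool frame: the origin (TCP) lies at the very end of the fingers, on their centre line; the grasp point (between the pads) lies 19 mm behind it; z points along the fingers, y is the direction in which the jaws open and shut (so a half turn about z gives the same grasp; the last joint's range is limited). The gripper opens to 85 mm and grips with 20 to 120 N. Pads are 22 mm wide; open, the fingers measure 114 mm over their backs; the gripper's body (76 mm by 85 mm) begins 54 mm behind the grasp point. The pads swing forward as they close: fully open they stand 13 mm farther back than shut.
Start: joints at [1.174, 0.048, 0.099, 1.622, 0, 1.443], TCP at [0.139, 0.506, 0.231] pointing down, gripper open.
Joint ranges: [-2.91, 2.91], [-0.99, 1.94], [-1.21, 1.42], [-2.12, 2.29], [-1.49, 1.47], [-3.14, 3.14]. Speed limits (rad/s): [2.79, 2.79, 3.14, 3.14, 3.14, 3.14].

## Interface

Orientations are given as a unit quaternion [w, x, y, z].
In Python, from cell import env gives the robot as it stands.
- The arm moves only by the tool send_rows, never from a script. Its argument "increments" is a list of rows, each a list of 3 entries, a list of its own where there are three numbers: the finger opening in m, from 0 to 0.0854, then the shift along the tool's x, y, z in m, then the turn about the tool's z in degrees. In form: [[grip, [tx, ty, tz], twist], ...]. A call has 1 to 20 rows; each row shifts and turns the pose as measured when the row begins, along the tool's axes as they then stand; what a row does not reach is not made up. A row lasts 1/8 s, in which the tool goes at most 62.5 mm and 10.7 degrees, less where a joint would pass 70% of its speed; a pose out of reach is approached as far as the arm can. A call with a gripper value outside its range is refused whole. The fingers move at their own pace and stop on an object; "grip_force" is the grip in N (left out, the last holds). Time passes only in rows, so rows that do not move let the fingers close. It gives the time, the measured TCP pose, the force and the opening at its end, in the units of the state.
- env.read_state(): the state, without advancing time (a new reading comes with each control period).
- env.capture(name): name is "side" or "top"; returns the picture (480x640x3 uint8, blue, green, red); there is no depth.
- env.camera_model(name): a dict with "camera_matrix" (3x3 intrinsics, pixels), "rvec" (rotation vector, rad) and "tvec" (3), from world to camera coordinates, as OpenCV has them. Camera axes: x right, y down, z forward; pixel columns grow to the right and rows downward; lengths in m; the calibration is good to about 2 mm. A picture is of the moment at which its call begins. camera_model takes no time and is no camera call.
- env.sign_off(): hands the job in, once; it reports no verdict.
Trained networks look in the newest picture that a camera, given by its name, has taken for a name from the list of things; names that differ only in an ending like _2 or _b are one class to them, and where a whole thing is asked for, a point or a joint stands for the part that bears it (a point fixed in the world has none). Each returns a list of dicts, best first, with "p" (0 to 1); they miss things now and then, are a little off and sometimes report something else, mostly with a low value. They report only what shows in the picture. A call takes as long as a camera call. They do not tell look-alikes from the thing itself.
- env.find_in(camera, query): "at" ([x, y, z] in m, in world coordinates, good to about 4 mm: the middle of the surface that is visible of it).
- env.pinpoint(camera, query): "at" ([x, y, z] in m, in world coordinates, good to about 4 mm: a listed point, or the origin of a listed thing).
The state is a dict: "t": time; "joints": joint angles; "qd": joint speeds; "tau": joint torques, N m; "tcp_pos": TCP position; "tool_rot": TCP orientation; "wrist_force": force on the tool from outside, world axes, zero at the start; "ft_torque": the same for the moment, N m; "finger_gap": opening from 0.0 (shut) to 1.0 (fully open).
Only numpy, scipy, OpenCV 4.12 (cv2) and the standard library are available. Lean on these libraries where they do the work, as an engineer would, in place of code of your own. Each camera call takes 0.05 s, during which the arm holds its last target. There are 200 camera calls.

## Task

Start the logger by pressing its mushroom-shaped plunger head all the way down to its stop for a moment, and let it come back up. Then lift the square-bodied probe out of its holder and hold its sprung tip on the round contact (not the square one) of the sloping check block, the probe standing square to the sloping face and pressed lightly, so that the tip is pushed in about halfway but not to its stop. Finish while still holding the probe there, steady in the gripper, and do not disturb the other things on the worktop.

Things in the scene. Friction and masses are not known exactly. Their poses are not given: they have to be found in the camera images.
- plunger_top (a point): centre of the flat top of the logger's plunger head: a grey mushroom head 36 mm across, its top 75 mm above the worktop, on a white round housing 60 mm across (foot 72 mm) and 48 mm high, fixed to the worktop. The head moves straight down. Over the back of the worktop hang wall cabinets: doors from x = 0.60 m and bar handles from x = 0.565 m, above z = 0.5 m
- plunger (a joint): how far the plunger head is pressed: 0 up, 0.012 m at its stop. A spring lifts it: about 2.5 N at first, 7.5 N at the stop
- probe: probe upright in the holder, tip down: grey body 26 x 26 mm square, 110 mm long, black band near the top; 0.1 kg. Origin at the centre of the square body's lower end (at the start 50 mm above the worktop, top end 160 mm); z along the body away from the tip; x, y square to its sides. Below the origin: black collar, then steel tip 8 mm across, its round end 36 mm below the origin when free
- tip_point (a point): the outermost point of the probe's steel tip (moves with the tip as it is pushed in); axes as the probe's
- probe_tip (a joint): how far the steel tip is pushed into the probe: 0 free, 0.012 m at its stop; about 1 N at first, 3.5 N halfway, 6.5 N at the stop
- holder: white square holder block, 54 x 54 mm (foot 80 x 80 mm) and 78 mm high, fixed to the worktop, with an upright square socket in which the lowest 28 mm of the probe's square body stand with 1 to 1.5 mm of play all round. Origin at the centre of its underside, z up, x and y along its sides
- check_face: the sloping white face of the check block, 100 mm up the slope, 116 mm wide, 20 degrees from level, low edge to the front (towards the robot at yaw 0), fixed. Origin: centre of the face, 55 mm above the worktop; z square to the face, outward; x up the slope; y across. Two dark steel contacts lie flush in it: a round one 20 mm across at y = -26 mm, a square one 18 mm wide at y = +26 mm
- round_contact (a point): centre of the round contact, on the face; axes as those of check_face
- tape_roll: bystander: roll of black tape lying flat, 62 mm across, 19 high; origin at the centre of its underside; leave alone
- battery: bystander: battery cell lying, 15 x 50 mm; origin at the centre of its underside; leave alone
- torch: bystander: black pocket torch lying, 58 x 123 x 35 mm; origin at the centre of its underside; leave alone
- tape_measure: bystander: tape measure standing, 47 x 86 x 64 mm; origin at the centre of its underside; leave alone
Things that resemble listed ones, but are neither listed nor needed, are in the scene too. Leave any turquoise look-alike of the part that bears plunger_top alone.

How it is judged:
By the outcome, as a careful person would: the job done as asked, in the order asked, and still so for the second after the job is handed in, while the arm keeps its last pose, push and grip.
It also fails if it takes over 64 s, if anything falls off the work surface, if the arm or the gripper's body presses on something with over 40 N, if the wrist force passes 120 N, or if a joint passes its speed limit or range.

## Working session

There is one attempt and no reset: what is moved stays moved. The work goes in short steps, Python scripts to look and compute and a tool call to move; the robot and the scene stay as the last step left them, time stands still between calls to the robot, and variables do not carry over. Pictures are saved under pics/ and viewed, on a budget of 10 in all, crops included, one or two more only if the job needs it, and the job is handed in when it is done.

Besides the shell and the picture viewer there is one more tool, called after "Emit:" as name(argument=value, ...) on one line, values as JSON. send_rows: Moves the arm, as the interface text tells. Its arguments: {"type":"object","properties":{"increments":{"type":"array"},"grip_force":{"type":"number"}},"required":["increments"]}

```bash
mkdir -p pics; ls; python3 - <<'E'
from cell import env
import cv2
for c in("top","side"):
    im=env.capture(c); cv2.imwrite(f"pics/{c}0.png",im)
    m=env.camera_model(c); R=cv2.Rodrigues(m["rvec"])[0]; print(c,(-R.T@m["tvec"].ravel()).round(3),R[2].round(2))
    for q in["plunger_top","probe","tip_point","holder","check_face","round_contact","tape_roll","battery","torch","tape_measure"]:
        print(q,[(d["at"].round(3).tolist() if hasattr(d["at"],"round") else [round(v,3) for v in d["at"]],round(d["p"],2)) for d in env.pinpoint(c,q)][:4])
print(env.read_state())
E
```

```text
pics
top [0.333 0.124 1.176] [ 0.17 -0.   -0.99]
plunger_top [([0.519, -0.148, 0.074], 0.63), ([0.489, -0.028, 0.074], 0.5)]
probe [([0.503, 0.186, 0.051], 0.56), ([0.431, 0.066, -0.003], 0.56)]
tip_point []
holder [([0.503, 0.19, -0.003], 0.74)]
check_face [([0.513, 0.372, 0.055], 0.68)]
round_contact [([0.519, 0.346, 0.057], 0.76)]
tape_roll [([0.374, 0.253, -0.001], 0.83)]
battery [([0.429, 0.066, -0.003], 0.49)]
torch [([0.659, 0.286, 0.0], 0.75)]
tape_measure [([0.656, 0.139, 0.003], 0.8)]
side [ 0.474 -0.663  0.526] [ 0.05  0.86 -0.51]
plunger_top [([0.488, -0.026, 0.077], 0.89), ([0.521, -0.152, 0.074], 0.73), ([0.506, 0.187, 0.05], 0.72)]
probe [([0.506, 0.188, 0.051], 0.94)]
tip_point []
holder [([0.505, 0.186, -0.003], 0.82)]
check_face [([0.513, 0.369, 0.054], 0.58)]
round_contact [([0.521, 0.343, 0.056], 0.97)]
tape_roll [([0.375, 0.254, 0.003], 0.59)]
battery [([0.43, 0.069, 0.002], 0.61)]
torch [([0.666, 0.287, 0.001], 0.78)]
tape_measure [([0.655, 0.139, 0.003], 0.59)]
{'t': 1.1, 'joints': array([1.17414872e+00, 4.80088091e-02, 9.92120552e-02, 1.62201781e+00,
       5.95163863e-06, 1.44299837e+00]), 'qd': array([-0.0001111 ,  0.00063965,  0.00086731,  0.00032936,  0.0007593 ,
       -0.00166564]), 'tau': array([-2.37889626e-04, -3.38659608e+01,  3.20163274e+01,  1.47478724e-03,
       -1.55125781e-04,  5.19847461e-06]), 'tcp_pos': array([0.13945725, 0.5061286 , 0.23131302]), 'tool_rot': array([-5.23780320e-06,  1.34020347e-01,  9.90978580e-01, -8.03514954e-06]), 'wrist_force': array([ 0.08264222,  0.20907944, -0.30164145]), 'ft_torque': array([-0.00050791,  0.02871672,  0.04138463]), 'finger_gap': 0.9993185661415354}
```

View pics/top0.png

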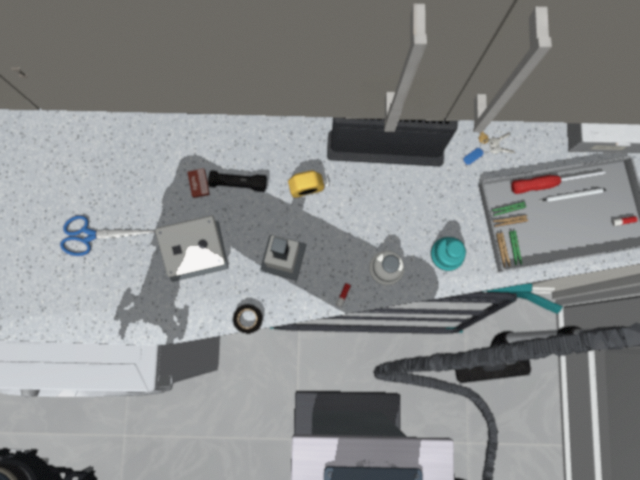

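View pics/side0.png

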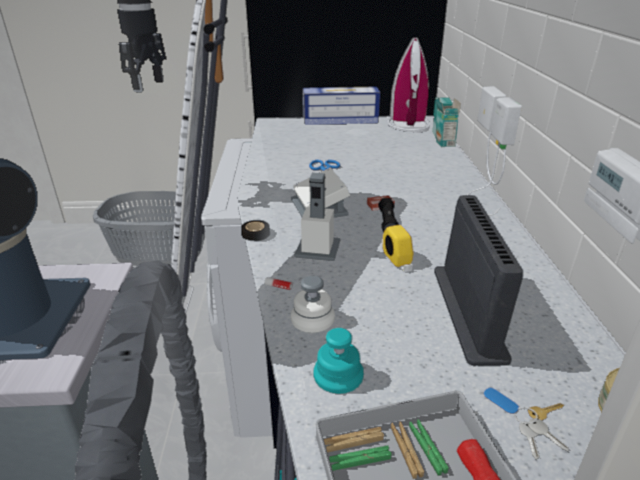

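```bash
cat > h.py <<'E'
from cell import env
import numpy as np, cv2
from scipy.optimize import minimize
CM={c:env.camera_model(c) for c in("top","side")}
def proj(c,P):
    m=CM[c]; return cv2.projectPoints(np.asarray(P,float).reshape(-1,1,3),np.array(m["rvec"],float),np.array(m["tvec"],float),np.array(m["camera_matrix"],float),None)[0][:,0]
def place(P,x,y,yaw):
    R=np.array([[np.cos(yaw),-np.sin(yaw),0],[np.sin(yaw),np.cos(yaw),0],[0,0,1]]); return np.asarray(P)@R.T+[x,y,0]
def sq(s,z): return [(a*s/2,b*s/2,z) for a,b in((1,1),(1,-1),(-1,-1),(-1,1))]
def loop(p): return [(p[i],p[(i+1)%len(p)]) for i in range(len(p))]
Hs=loop(sq(.08,0.004))+loop(sq(.054,.078))+list(zip(sq(.054,.078),sq(.054,.01)))+loop(sq(.026,.16))+list(zip(sq(.026,.16),sq(.026,.078)))
c,s=np.cos(np.radians(20)),np.sin(np.radians(20))
f=lambda x,y:(x*c,y,.055+x*s)
Fs=loop([f(.05,.058),f(.05,-.058),f(-.05,-.058),f(-.05,.058)])
Fs+=loop([f(.01*np.cos(t),-.026+.01*np.sin(t)) for t in np.linspace(0,6.28,13)[:-1]])+loop([f(a*.009,.026+b*.009) for a,b in((1,1),(1,-1),(-1,-1),(-1,1))])
def samp(S,n=15): return np.array([np.array(a)+(np.array(b)-a)*t for a,b in S for t in np.linspace(0,1,n)])
E
python3 - <<'E'
from h import *
im={c:cv2.imread(f"pics/{c}0.png") for c in CM}
dt={c:cv2.distanceTransform(255-cv2.Canny(im[c],40,100),cv2.DIST_L2,5) for c in CM}
tiles=[]
for n,S,x0 in(("holder",Hs,(.504,.188,-.22)),("face",Fs,(.513,.371,.2))):
    P=samp(S)
    def cost(v,cs=("top","side")):
        return sum(np.minimum(cv2.remap(dt[c],proj(c,place(P,*v)).astype(np.float32)[:,None],None,1),5).mean() for c in cs)
    for cs in(("top","side"),("top",),("side",)):
        best=min((minimize(cost,(x0[0],x0[1],w),args=(cs,),method="Nelder-Mead",options=dict(initial_simplex=[(x0[0],x0[1],w),(x0[0]+.006,x0[1],w),(x0[0],x0[1]+.006,w),(x0[0],x0[1],w+.1)])) for w in x0[2]+np.linspace(-.25,.25,6)),key=lambda r:r.fun)
        print(n,cs,best.x[:2].round(4),np.degrees(best.x[2]).round(1),round(best.fun,2))
        if len(cs)==2: v=best.x
    for c in CM:
        u,w=proj(c,place(P,*v)).mean(0).astype(int); k=cv2.resize(im[c][w-37:w+38,u-50:u+50],None,fx=4,fy=4,interpolation=2)
        for a,b in S:
            q=(proj(c,place([a,b],*v))-[u-50,w-37])*4; cv2.line(k,*[tuple(int(z) for z in e) for e in q],(0,0,255),1)
        tiles.append(k)
cv2.imwrite("pics/fit.png",np.vstack([np.hstack(tiles[:2]),np.hstack(tiles[2:])]))
E
```

```text
holder ('top', 'side') [0.5042 0.1879] -12.1 1.74
holder ('top',) [0.5052 0.188 ] -12.5 0.63
holder ('side',) [0.5034 0.1866] -10.9 1.05
face ('top', 'side') [0.5142 0.3706] 14.0 1.33
face ('top',) [0.5141 0.3707] 14.1 0.44
face ('side',) [0.5144 0.3715] 14.2 0.88
```

View pics/fit.png

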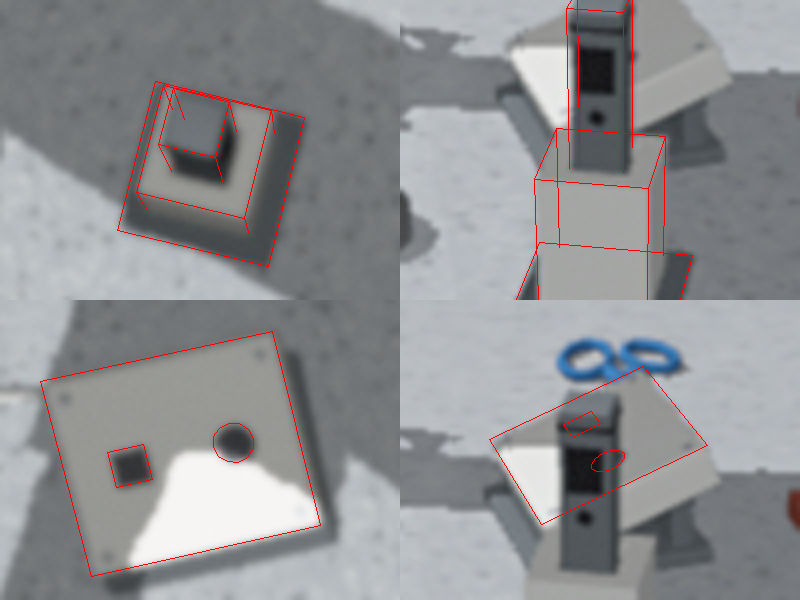

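```bash
cat >> h.py <<'E'
from scipy.spatial.transform import Rotation as Ro
def go(p,jaw=None):
    "shift in tool axes to world p; jaw: wanted world direction (deg) of tool y"
    s=env.read_state(); q=s["tool_rot"]; R=Ro.from_quat([q[1],q[2],q[3],q[0]]).as_matrix()
    a=np.degrees(np.arctan2(R[1,1],R[0,1]))
    print("t",round(s["t"],2),"tcp",s["tcp_pos"].round(4),"zaxis",R[:,2].round(4),"jaw",a.round(2),"F",s["wrist_force"].round(2),"gap",round(s["finger_gap"],3))
    print("shift mm",(R.T@(np.array(p)-s["tcp_pos"])*1e3).round(1),"twist", None if jaw is None else round(-((jaw-a+90)%180-90),2))
E
```

Emit:
send_rows(increments=[[0,[-0.0398,-0.0351,0],0],[0,[-0.0398,-0.0351,0],0],[0,[-0.0398,-0.0351,0],0],[0,[-0.0398,-0.0351,0],0],[0,[-0.0398,-0.0351,0],0],[0,[-0.0398,-0.0351,0],0],[0,[-0.0398,-0.0351,0],0],[0,[-0.0398,-0.0351,0],0],[0,[-0.0398,-0.0351,0],0],[0,[-0.0398,-0.0351,0],0],[0,[-0.0398,-0.0351,0],0],[0,[-0.0398,-0.0351,0],0],[0,[0,0,0],0]])

```text
t: 2.72
tcp_pos: [0.501, -0.0418, 0.2318]
tool_rot: [0.004, 0.132, 0.991, 0.002]
wrist_force: [-0.4, 0.7, -1.5]
finger_gap: 0.0
```

```bash
python3 -c "
from h import *
go((.4885,-.027,.09))"
```

```text
t 2.73 tcp [ 0.501  -0.0418  0.2318] zaxis [ 0.0091  0.0032 -1.    ] jaw 74.79 F [-0.39  0.71 -1.48] gap 0.0
shift mm [ 17.   10.2 141.7] twist None
```

Emit:
send_rows(increments=[[0,[0.017,0.01,0.03],0],[0,[0,0,0.04],0],[0,[0,0,0.03],0],[0,[0,0,0.02],0],[0,[0,0,0],0],[0,[0,0,0],0]])

```text
t: 3.48
tcp_pos: [0.4869, -0.0234, 0.1109]
tool_rot: [0.005, 0.131, 0.991, 0.003]
wrist_force: [0.8, 0.5, 0.3]
finger_gap: 0.001
```

```bash
python3 - <<'E'
from h import *
go((.4885,-.027,.078))
ks=[]
for c in CM:
    im=env.capture(c); u,w=proj(c,[(.4885,-.027,.075)])[0].astype(int); ks.append(cv2.resize(im[w-45:w+45,u-40:u+40],None,fx=5,fy=5,interpolation=2))
    print(c,[(np.round(d["at"],3),round(d["p"],2)) for d in env.pinpoint(c,"plunger_top")][:2])
cv2.imwrite("pics/pl.png",np.hstack(ks))
E
```

```text
t 3.48 tcp [ 0.4869 -0.0234  0.1109] zaxis [ 0.0114  0.0051 -0.9999] jaw 74.93 F [0.76 0.51 0.26] gap 0.001
shift mm [-2.2 -3.3 32.9] twist None
top [(array([ 0.486, -0.029,  0.078]), 0.55)]
side [(array([ 0.49 , -0.027,  0.076]), 0.77), (array([ 0.522, -0.152,  0.073]), 0.58)]
```

View pics/pl.png

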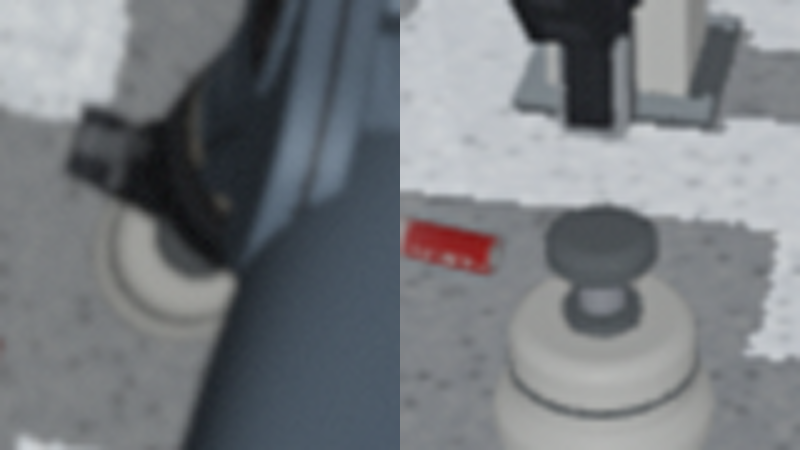

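The fingers (right half, ~600,130) hang centred over the grey mushroom head (600,240) of the white logger. Pressing next.

Emit:
send_rows(increments=[[0,[-0.002,-0.003,0.02],0],[0,[0,0,0.012],0],[0,[0,0,0.005],0],[0,[0,0,0.004],0],[0,[0,0,0.004],0]])

```text
t: 4.3
tcp_pos: [0.4918, -0.0277, 0.0694]
tool_rot: [0.009, 0.132, 0.991, 0.003]
wrist_force: [-2.4, 0.2, 5.1]
finger_gap: -0.001
```

Emit:
send_rows(increments=[[0,[0,0,0.003],0],[0,[0,0,0.003],0],[0,[0,0,0.003],0]])

```text
t: 4.68
tcp_pos: [0.4919, -0.0278, 0.0629]
tool_rot: [0.009, 0.131, 0.991, 0.003]
wrist_force: [-4.5, 0.9, 15.2]
finger_gap: 0.003
```

Emit:
send_rows(increments=[[0,[0,0,0.002],0],[0,[0,0,0.002],0]])

```text
t: 4.92
tcp_pos: [0.4919, -0.0278, 0.063]
tool_rot: [0.01, 0.131, 0.991, 0.002]
wrist_force: [-6.5, 1.0, 10.4]
finger_gap: -0.002
```

Emit:
send_rows(increments=[[0,[0,0,-0.02],0],[0,[0,0,-0.05],0],[0.0854,[0,0,-0.06],0],[0.0854,[0,0,-0.04],0],[0.0854,[0.009,0.042,0],0],[0.0854,[0.009,0.042,0],0],[0.0854,[0.009,0.042,0],-1],[0.0854,[0.009,0.042,0],-1],[0.0854,[0.007,0.03,0],0],[0.0854,[0,0,0],0],[0.0854,[0,0,0],0]])

```text
t: 6.3
tcp_pos: [0.5029, 0.1802, 0.2389]
tool_rot: [0.017, 0.115, 0.993, 0.004]
wrist_force: [-0.0, 0.5, -1.1]
finger_gap: 1.002
```

```bash
python3 - <<'E'
from h import *
for c in CM: env.capture(c); print([(np.round(d["at"],3),round(d["p"],2)) for d in env.pinpoint(c,"plunger_top")][:3])
go((.5042,.1876,.2),77.9)
E
```

```text
[(array([ 0.486, -0.028,  0.077]), 0.74), (array([ 0.52 , -0.148,  0.074]), 0.57)]
[(array([ 0.52 , -0.152,  0.073]), 0.83), (array([ 0.491, -0.024,  0.073]), 0.8)]
t 6.5 tcp [0.5029 0.1795 0.2391] zaxis [ 0.0341  0.0037 -0.9994] jaw 76.74 F [ 0.53  0.08 -0.48] gap 1.001
shift mm [ 1.8  7.8 39.2] twist -1.16
```

Emit:
send_rows(increments=[[0.0854,[0.002,0.0075,0.02],-1],[0.0854,[0,0,0.02],0],[0.0854,[0,0,0],0],[0.0854,[0,0,0],0]])

```text
t: 7.0
tcp_pos: [0.5054, 0.1846, 0.2001]
tool_rot: [0.018, 0.109, 0.994, 0.004]
wrist_force: [-0.7, -0.5, -0.8]
finger_gap: 0.998
```

```bash
python3 - <<'E'
from h import *
go((.505,.1876,.106),77.9)
E
```

```text
t 7.0 tcp [0.5054 0.1846 0.2001] zaxis [ 0.0374  0.0038 -0.9993] jaw 77.46 F [-0.74 -0.52 -0.78] gap 0.998
shift mm [ 4.4  1.7 94. ] twist -0.44
```

Emit:
send_rows(increments=[[0.0854,[0.0025,0.002,0.03],0],[0.0854,[0.001,0,0.03],0],[0.0854,[0.001,0,0.02],0],[0.0854,[0,0,0.008],0],[0.0854,[0,0,0],0],[0.0854,[0,0,0],0]])

```text
t: 7.75
tcp_pos: [0.5103, 0.1878, 0.1183]
tool_rot: [0.025, 0.111, 0.994, 0.006]
wrist_force: [1.2, 0.3, -0.5]
finger_gap: 0.997
```

```bash
python3 - <<'E'
from h import *
go((.505,.1876,.106),77.9)
E
```

```text
t 7.75 tcp [0.5103 0.1878 0.1183] zaxis [ 0.0508  0.0068 -0.9987] jaw 77.32 F [ 1.19  0.31 -0.45] gap 0.997
shift mm [ 5.7 -1.5 12. ] twist -0.58
```

Emit:
send_rows(grip_force=20, increments=[[0.0854,[0.006,-0.001,0.008],0],[0.0854,[0,0,0.002],0],[0.0854,[0,0,0.001],0],[0.01,[0,0,0],0],[0.01,[0,0,0],0],[0.01,[0,0,0],0],[0.01,[0,0,0],0],[0.01,[0,0,0],0],[0.01,[0,0,0],0]])

```text
t: 8.88
tcp_pos: [0.5059, 0.1885, 0.1086]
tool_rot: [0.027, 0.111, 0.993, 0.007]
wrist_force: [0.2, 0.0, 0.4]
finger_gap: 0.302
```

```bash
python3 - <<'E'
from h import *
go((.505,.1876,.106),77.9)
E
```

```text
t 8.88 tcp [0.5059 0.1885 0.1086] zaxis [ 0.0546  0.0074 -0.9985] jaw 77.33 F [0.17 0.01 0.41] gap 0.302
shift mm [ 0.8 -1.1  2.5] twist -0.57
```

Emit:
send_rows(grip_force=40, increments=[[0.01,[-0.0007,0,-0.012],0],[0.01,[-0.0007,0,-0.012],0],[0.01,[-0.0007,0,-0.012],0],[0.01,[-0.0005,0,-0.01],0],[0.01,[0,0,0],0],[0.01,[0,0,0],0]])

```text
t: 9.62
tcp_pos: [0.5063, 0.1877, 0.1587]
tool_rot: [0.027, 0.111, 0.993, 0.007]
wrist_force: [-0.6, 0.5, -0.8]
finger_gap: 0.296
```

```bash
python3 - <<'E'
from h import *
go((.5059,.1885,.155),77.9)
ks=[]
for c,o in(("top",0),("side",0)):
    im=env.capture(c); u,w=proj(c,[(.5042,.1876,.1)])[0].astype(int); ks.append(cv2.resize(im[w-50:w+50,u-40:u+40],None,fx=5,fy=5,interpolation=2))
cv2.imwrite("pics/lift.png",np.hstack(ks))
E
```

```text
t 9.62 tcp [0.5063 0.1877 0.1587] zaxis [ 0.0559  0.0081 -0.9984] jaw 77.33 F [-0.58  0.5  -0.78] gap 0.296
shift mm [0.8 0.6 3.7] twist -0.57
```

View pics/lift.png

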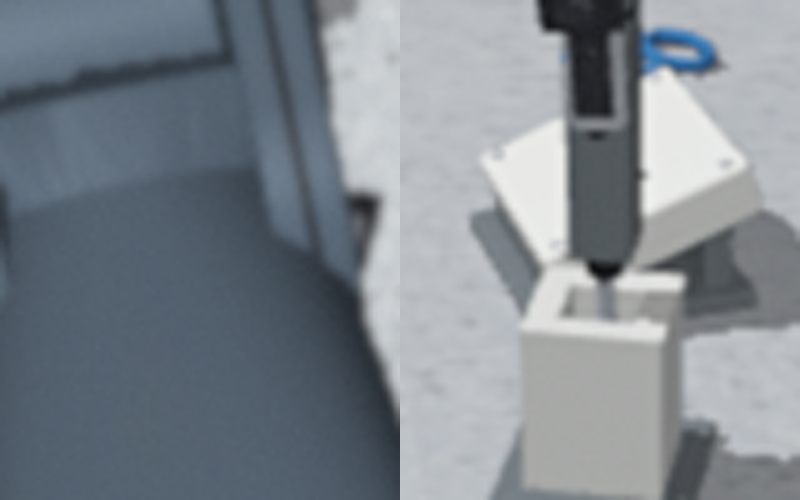

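The probe is lifted clear of its socket, with the steel tip (right half, 605,300) still inside the socket. The tool can't tilt, so I'll lean the probe in the lightly closed pads by drawing its tip against the socket rim.

Emit:
send_rows(grip_force=20, increments=[[0.01,[0.005,0,0],0],[0.01,[0.005,0,0],0],[0.01,[0.005,0,0],0],[0.01,[0.005,0,0],0],[0.01,[0.005,0,0],0]])

```text
t: 10.35
tcp_pos: [0.4847, 0.1918, 0.1571]
tool_rot: [0.032, 0.111, 0.993, 0.006]
wrist_force: [4.5, -0.4, -3.1]
finger_gap: 0.302
```

Emit:
send_rows(increments=[[0.01,[0.005,0,0],0],[0.01,[0.005,0,0],0],[0.01,[0.004,0,0],0],[0.01,[0,0,0],0]])

```text
t: 10.85
tcp_pos: [0.4734, 0.1946, 0.1578]
tool_rot: [0.037, 0.112, 0.993, 0.005]
wrist_force: [3.1, -0.8, -0.7]
finger_gap: 0.299
```

```bash
cat >> h.py <<'E'
def tilt(name,th0,lo=-.015,show=True):
    "fit probe tilt (deg, top towards tool +x) and slide along it in the side picture, from the tool pose"
    im=env.capture("side"); s=env.read_state(); q=s["tool_rot"]; R=Ro.from_quat([q[1],q[2],q[3],q[0]]).as_matrix()
    G=s["tcp_pos"]-.019*R[:,2]; d=cv2.distanceTransform(255-cv2.Canny(im,30,80),cv2.DIST_L2,5)
    B=loop(sq(.026,0))+[((a*.013,b*.013,0),(a*.013,b*.013,.05)) for a,b in((1,1),(1,-1),(-1,-1))]+[((a*.004,0,-.013),(a*.004,0,-.034)) for a in(1,-1)]
    def W(P,v): # v: angle relative to tool, height of the grasp point on the probe, offset across
        A=R@np.diag([1,-1,-1])@Ro.from_euler("y",v[0]).as_matrix()
        return (np.asarray(P)-[v[2],0,v[1]])@A.T+G, A
    P=samp(B)
    cost=lambda v:np.minimum(cv2.remap(d,proj("side",W(P,v)[0]).astype(np.float32)[:,None],None,1),4).mean()
    r=min((minimize(cost,(a,.077,0),method="Nelder-Mead",options=dict(initial_simplex=[(a,.077,0),(a+.06,.077,0),(a,.082,0),(a,.077,.004)])) for a in np.radians(th0)+np.linspace(-.12,.12,7)),key=lambda r:r.fun)
    A=W(P,r.x)[1]; tip=W([[0,0,-.036]],r.x)[0][0]
    print("rel deg",np.degrees(r.x[0]).round(1),"grasp z, off mm",(r.x[1:]*1e3).round(1),"cost",round(r.fun,2),"axis",A[:,2].round(3),"lean from vertical",np.degrees(np.arccos(A[2,2])).round(1),"free tip",tip.round(4))
    u,w=proj("side",[tip+A[:,2]*.05])[0].astype(int); o=np.array([u-50,w-60]); k=cv2.resize(im[o[1]:o[1]+120,o[0]:o[0]+100],None,fx=5,fy=5,interpolation=2); k2=k.copy()
    for a,b in B:
        e=(proj("side",W([a,b],r.x)[0])-o)*5; cv2.line(k2,*[tuple(int(z) for z in p) for p in e],(0,0,255),1)
    cv2.imwrite(name,cv2.resize(np.hstack([k,k2]),(800,480)))
    return r.x,A,tip
E
python3 - <<'E'
from h import *
go((.5059,.1885,.155),77.9)
tilt("pics/t1.png",14)
E
```

```text
t 10.85 tcp [0.4734 0.1946 0.1578] zaxis [ 0.0737  0.0025 -0.9973] jaw 77.19 F [ 3.1  -0.83 -0.73] gap 0.299
shift mm [-32.8   1.2   5.2] twist -0.71
rel deg 15.0 grasp z, off mm [ 82.5 -11.5] cost 0.86 axis [-0.323  0.055  0.945] lean from vertical 19.1 free tip [0.4996 0.1905 0.0609]
```

View pics/t1.png

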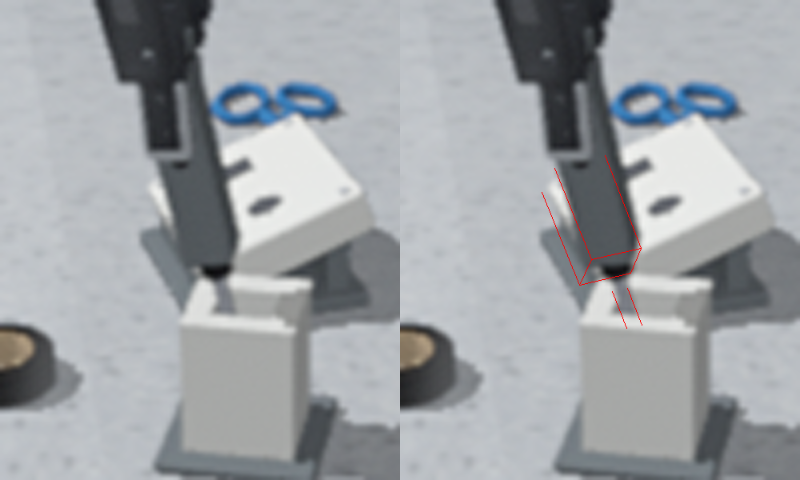

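```bash
sed -i 's/None,1),4).mean()$/None,1),4).mean()+(v[2]\/.003)**2*.1+((v[1]-.077)\/.005)**2*.1/' h.py; cp pics/t1.png pics/t1a.png; python3 - <<'E'
from h import *
tilt("pics/t2.png",10)
tilt("pics/t2.png",14)
E
```

```text
rel deg 7.8 grasp z, off mm [75.3 -0.7] cost 1.03 axis [-0.204  0.028  0.978] lean from vertical 11.9 free tip [0.4941 0.1916 0.0677]
rel deg 7.1 grasp z, off mm [75.2  0.1] cost 1.02 axis [-0.193  0.025  0.981] lean from vertical 11.2 free tip [0.4936 0.1917 0.0676]
```

Emit:
send_rows(increments=[[0.01,[0.005,0,0],0],[0.01,[0.005,0,0],0],[0.01,[0.004,0,0],0],[0.01,[0,0,0],0]])

```text
t: 11.5
tcp_pos: [0.4621, 0.1973, 0.1576]
tool_rot: [0.039, 0.112, 0.993, 0.005]
wrist_force: [2.6, 0.0, -0.3]
finger_gap: 0.296
```

```bash
python3 - <<'E'
from h import *
go((.5059,.1885,.155),77.9)
tilt("pics/t3.png",14)
E
```

```text
t 11.5 tcp [0.4621 0.1973 0.1576] zaxis [ 0.0792  0.0015 -0.9969] jaw 77.11 F [ 2.56  0.04 -0.31] gap 0.296
shift mm [-44.3   1.1   6.1] twist -0.79
rel deg 14.1 grasp z, off mm [75.6 -0.5] cost 1.07 axis [-0.313  0.053  0.948] lean from vertical 18.5 free tip [0.4951 0.1915 0.0705]
```

View pics/t3.png

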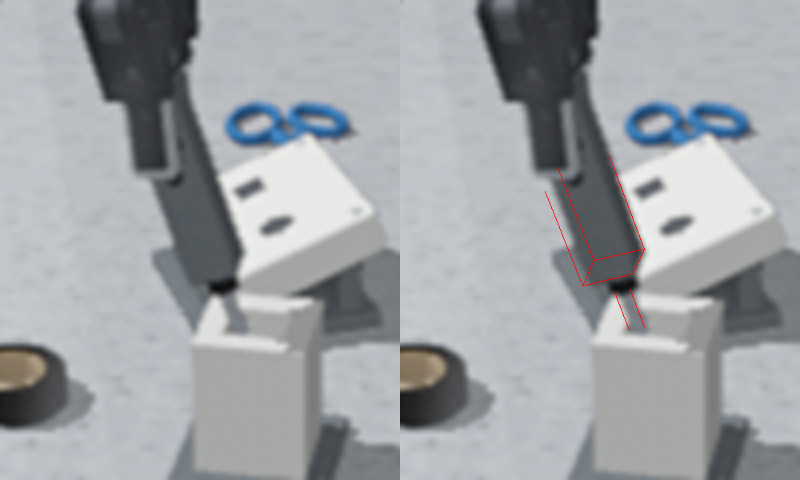

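```bash
python3 - <<'E'
s=open('h.py').read()
s=s.replace('B=loop(sq(.026,0))+[((a*.013,b*.013,0),(a*.013,b*.013,.05)) for a,b in((1,1),(1,-1),(-1,-1))]','B=[((-.013,-.013,0),(.013,-.013,0)),((.013,-.013,0),(.013,.013,0))]+[((a*.013,b*.013,0),(a*.013,b*.013,.05)) for a,b in((1,1),(1,-1),(-1,-1))]')
i=s.index('    cost=lambda v:np.minimum'); j=s.index('    A=W(P,r.x)[1]')
s=s[:i]+'''    def cost(v): return np.minimum(cv2.remap(d,(proj("side",W(P,(v[0],.077,0))[0])+v[1:]).astype(np.float32)[:,None],None,1),4).mean()
    best=sorted((minimize(cost,(a,u,w),method="Nelder-Mead",options=dict(initial_simplex=[(a,u,w),(a+.06,u,w),(a,u+2,w),(a,u,w+2)])) for a in np.radians(th0)+np.linspace(-.12,.12,5) for u in(-3,0,3) for w in(-3,0,3)),key=lambda r:r.fun)
    print("alternatives",[(np.degrees(b.x[0]).round(1),b.x[1:].round(1).tolist(),round(b.fun,2)) for b in best[:6]]); px=best[0].x[1:]; r=best[0]; r.x=np.array([r.x[0],.077,0])
'''+s[j:].replace('r.x)[0])-o)*5','r.x)[0])+px-o)*5')
open('h.py','w').write(s)
from h import *
tilt("pics/t4.png",14)
E
```

```text
alternatives [(np.float64(12.0), [-1.2, 5.4], np.float64(0.84)), (np.float64(12.0), [-1.2, 5.3], np.float64(0.84)), (np.float64(12.0), [-1.2, 5.3], np.float64(0.84)), (np.float64(12.0), [-1.2, 5.4], np.float64(0.84)), (np.float64(12.0), [-1.2, 5.4], np.float64(0.84)), (np.float64(12.0), [-1.2, 5.3], np.float64(0.84))]
rel deg 12.0 grasp z, off mm [77.  0.] cost 0.84 axis [-0.279  0.045  0.959] lean from vertical 16.4 free tip [0.4921 0.1922 0.0681]
```

View pics/t4.png

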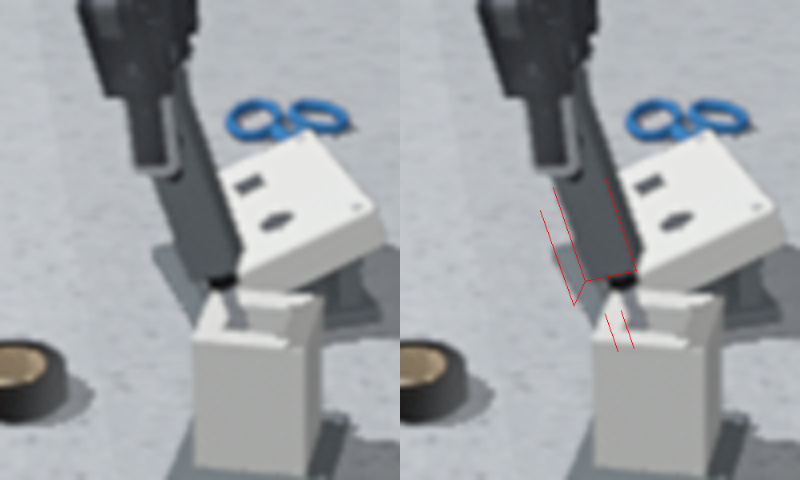

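```bash
python3 - <<'E'
s=open('h.py').read()
s=s.replace('((-.013,-.013,0),(.013,-.013,0)),((.013,-.013,0),(.013,.013,0))','((.013,.013,0),(-.013,.013,0)),((-.013,.013,0),(-.013,-.013,0))').replace('in((1,1),(1,-1),(-1,-1))]+[((a*.004','in((1,1),(-1,1),(-1,-1))]+[((a*.004')
open('h.py','w').write(s)
from h import *
tilt("pics/t5.png",14)
E
```

```text
alternatives [(np.float64(12.7), [0.9, -0.9], np.float64(0.58)), (np.float64(12.7), [0.9, -0.9], np.float64(0.58)), (np.float64(12.6), [1.0, -0.9], np.float64(0.58)), (np.float64(12.6), [1.0, -0.9], np.float64(0.58)), (np.float64(12.8), [0.9, -0.8], np.float64(0.58)), (np.float64(12.7), [0.9, -0.9], np.float64(0.58))]
rel deg 12.7 grasp z, off mm [77.  0.] cost 0.58 axis [-0.291  0.048  0.955] lean from vertical 17.2 free tip [0.4936 0.1919 0.0686]
```

View pics/t5.png

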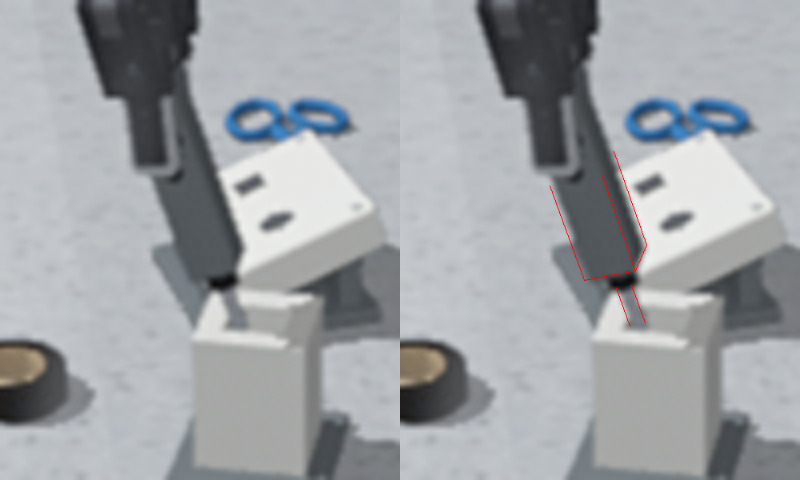

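Emit:
send_rows(grip_force=80, increments=[[0.01,[0,0,0],0],[0.01,[0,0,-0.01],0],[0.01,[0,0,-0.012],0],[0.01,[0,0,-0.012],0],[0.01,[0,0,-0.006],0],[0.01,[0,0.02,0],-4],[0.01,[0,0.025,0],-4],[0.01,[0,0.025,0],-4],[0.01,[0,0.02,0],-4],[0.01,[0,0.015,0],-4],[0.01,[0,0.01,0],-4],[0.01,[0,0,0],0],[0.01,[0,0,0],0]])

```text
t: 13.28
tcp_pos: [0.4613, 0.3215, 0.1977]
tool_rot: [0.032, -0.111, 0.993, -0.001]
wrist_force: [0.8, -0.5, -0.5]
finger_gap: 0.295
```

```bash
python3 - <<'E'
from h import *
go((.4765,.334,.171),104)
tilt("pics/t6.png",14)
E
```

```text
t 13.28 tcp [0.4613 0.3215 0.1977] zaxis [ 0.0644  0.0049 -0.9979] jaw 102.79 F [ 0.82 -0.47 -0.53] gap 0.295
shift mm [-15.9   9.1  27.7] twist -1.21
alternatives [(np.float64(14.3), [-0.1, -0.1], np.float64(0.53)), (np.float64(14.3), [-0.1, -0.1], np.float64(0.53)), (np.float64(14.3), [-0.1, -0.1], np.float64(0.53)), (np.float64(14.3), [-0.1, -0.1], np.float64(0.53)), (np.float64(14.3), [-0.1, -0.1], np.float64(0.53)), (np.float64(14.3), [-0.1, -0.1], np.float64(0.53))]
rel deg 14.3 grasp z, off mm [77.  0.] cost 0.53 axis [-0.303 -0.06   0.951] lean from vertical 18.0 free tip [0.4942 0.328  0.1092]
```

View pics/t6.png

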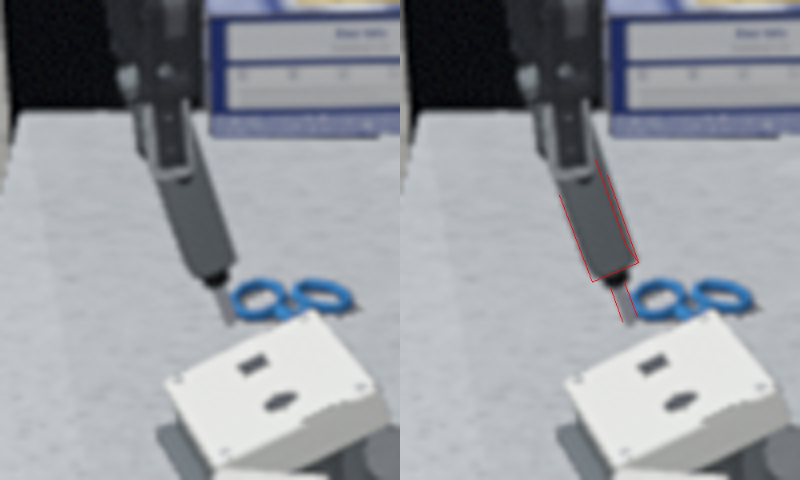

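```bash
sed -i 's/((-.013,.013,0),(-.013,-.013,0))\]/((.013,.013,0),(.013,-.013,0))]/; s/in((1,1),(-1,1),(-1,-1))\]/in((1,1),(-1,1),(1,-1))]/' h.py; python3 - <<'E'
from h import *
tilt("pics/t7.png",14)
E
```

```text
alternatives [(np.float64(14.0), [-0.2, -1.2], np.float64(0.43)), (np.float64(14.2), [-0.2, -0.7], np.float64(0.43)), (np.float64(14.3), [-0.3, -0.7], np.float64(0.43)), (np.float64(14.3), [-0.2, -0.7], np.float64(0.43)), (np.float64(14.0), [-0.3, -1.2], np.float64(0.43)), (np.float64(14.1), [-0.2, -1.1], np.float64(0.43))]
rel deg 14.0 grasp z, off mm [77.  0.] cost 0.43 axis [-0.297 -0.058  0.953] lean from vertical 17.6 free tip [0.4938 0.3277 0.1092]
```

View pics/t7.png

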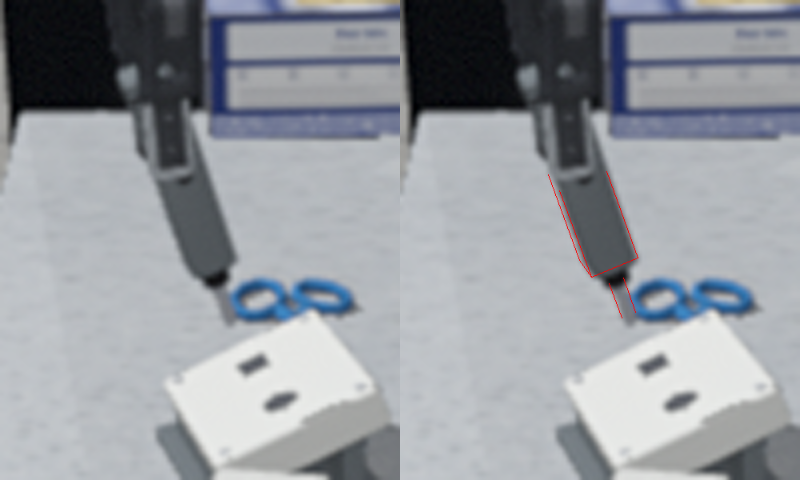

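```bash
python3 - <<'E'
from h import *
go(env.read_state()["tcp_pos"]+[.020,.0162,-.040],104)
for c in CM:
    env.capture(c)
    for q in("tip_point","probe","round_contact"): print(c,q,[(np.round(d["at"],4),round(d["p"],2)) for d in env.pinpoint(c,q)][:2])
E
```

```text
t 13.38 tcp [0.4614 0.3212 0.1979] zaxis [ 0.0646  0.0051 -0.9979] jaw 102.76 F [-0.14 -0.49 -1.14] gap 0.292
shift mm [-20.5  11.8  41.3] twist -1.24
top tip_point []
top probe []
top round_contact [(array([0.5209, 0.3479, 0.0588]), 0.58), (array([6.556e-01, 1.370e-01, 4.000e-04]), 0.48)]
side tip_point [(array([0.5058, 0.1869, 0.0022]), 0.74), (array([0.4937, 0.3281, 0.1065]), 0.36)]
side probe [(array([0.4899, 0.3237, 0.1477]), 0.61), (array([ 0.4309,  0.0661, -0.0021]), 0.35)]
side round_contact [(array([0.5223, 0.3426, 0.0503]), 0.71)]
```

Emit:
send_rows(increments=[[0.01,[-0.006,0.004,0.008],-0.6],[0.01,[-0.006,0.004,0.01],-0.6],[0.01,[-0.006,0.003,0.01],0],[0.01,[-0.003,0,0.008],0],[0.01,[0,0,0],0],[0.01,[0,0,0],0]])

```text
t: 14.52
tcp_pos: [0.4828, 0.3379, 0.1593]
tool_rot: [0.031, -0.122, 0.992, -0.002]
wrist_force: [0.0, -0.5, -1.3]
finger_gap: 0.297
```

```bash
python3 - <<'E'
from h import *
x,A,tip=tilt("pics/t8.png",14)
n=np.array([-.3319,-.0827,.9397]); print("deg off square",np.degrees(np.arccos(n@A[:,2])).round(2))
t=tip+[.001,0,-.001]
for k in (0,.006): go(env.read_state()["tcp_pos"]+np.array([.5205,.3454,.055])-t-k*n,104)
print([(np.round(d["at"],4),round(d["p"],2)) for d in env.pinpoint("side","tip_point")][:2])
E
```

```text
alternatives [(np.float64(13.1), [0.2, -1.2], np.float64(0.51)), (np.float64(13.1), [0.2, -1.2], np.float64(0.51)), (np.float64(13.2), [0.2, -1.2], np.float64(0.51)), (np.float64(13.2), [0.2, -1.2], np.float64(0.51)), (np.float64(13.2), [0.2, -1.2], np.float64(0.51)), (np.float64(13.2), [0.2, -1.2], np.float64(0.51))]
rel deg 13.1 grasp z, off mm [77.  0.] cost 0.51 axis [-0.281 -0.059  0.958] lean from vertical 16.7 free tip [0.5133 0.3445 0.07  ]
deg off square 3.35
t 14.57 tcp [0.4828 0.3378 0.1593] zaxis [ 0.0627  0.0041 -0.998 ] jaw 104.04 F [ 0.95 -0.26 -1.31] gap 0.294
shift mm [-5.3 -0.4 14.3] twist 0.04
t 14.57 tcp [0.4828 0.3378 0.1593] zaxis [ 0.0627  0.0041 -0.998 ] jaw 104.04 F [ 0.95 -0.26 -1.31] gap 0.294
shift mm [-7.  -0.4 20.1] twist 0.04
[(array([0.5148, 0.346 , 0.0679]), 0.5), (array([ 0.5054,  0.1883, -0.0011]), 0.33)]
```

Emit:
send_rows(increments=[[0.01,[0,0,-0.008],0],[0.01,[-0.008,0,-0.008],0],[0.01,[-0.013,0,-0.002],0],[0.01,[-0.013,0,0],0],[0.01,[-0.013,0,0],0],[0.01,[-0.01,0,0],0],[0.01,[-0.002,0,0],0],[0.01,[0,0,0],0]])

```text
t: 15.62
tcp_pos: [0.5445, 0.3541, 0.1899]
tool_rot: [0.037, -0.122, 0.992, 0.0]
wrist_force: [-0.1, -0.0, -0.9]
finger_gap: 0.295
```

```bash
cat >> h.py <<'E'
NF=np.array([-.3319,-.0827,.9397]); UX=np.array([.9118,.2273,.342]); UY=np.array([-.2419,.9703,0]); CF=np.array([.5142,.3706,.055])
def facexyz(p): return ((np.array([UX,UY,NF])@(np.asarray(p)-CF))*1e3).round(1)
E
python3 - <<'E'
from h import *
x,A,tip=tilt("pics/t9.png",13)
print("off",np.degrees(np.arccos(NF@A[:,2])).round(2),"tip in face mm",facexyz(tip))
d=np.array([60,facexyz(tip)[1],-12])/1e3
go(env.read_state()["tcp_pos"]+CF+UX*d[0]+UY*d[1]+NF*d[2]-tip,104)
print([facexyz(q["at"]) for q in env.pinpoint("side","tip_point")][:2])
E
```

```text
alternatives [(np.float64(14.1), [-0.1, -0.8], np.float64(0.57)), (np.float64(14.1), [-0.1, -0.8], np.float64(0.57)), (np.float64(14.1), [-0.2, -0.8], np.float64(0.57)), (np.float64(14.1), [-0.1, -0.8], np.float64(0.57)), (np.float64(14.1), [-0.1, -0.8], np.float64(0.57)), (np.float64(14.1), [-0.1, -0.8], np.float64(0.57))]
rel deg 14.1 grasp z, off mm [77.  0.] cost 0.57 axis [-0.307 -0.068  0.949] lean from vertical 18.3 free tip [0.5777 0.3616 0.1015]
off 1.73 tip in face mm [ 71.7 -24.1  23.4]
t 15.68 tcp [0.5444 0.354  0.1898] zaxis [ 0.0728  0.0093 -0.9973] jaw 104.02 F [ 0.41 -0.5  -1.06] gap 0.301
shift mm [ 1.6  0.4 37.2] twist 0.02
[array([ 70.9, -27.1,  21. ])]
```

Emit:
send_rows(increments=[[0.01,[0.0005,0,0.01],0],[0.01,[0.0005,0,0.01],0],[0.01,[0.0005,0,0.01],0],[0.01,[0,0,0.006],0],[0.01,[0,0,0],0],[0.01,[0,0,0],0]])

```text
t: 16.48
tcp_pos: [0.5436, 0.3534, 0.1496]
tool_rot: [0.035, -0.122, 0.992, -0.0]
wrist_force: [-0.6, 0.0, -1.2]
finger_gap: 0.293
```

```bash
python3 - <<'E'
from h import *
x,A,tip=tilt("pics/t10.png",13)
print("off",np.degrees(np.arccos(NF@A[:,2])).round(2),"tip in face mm",facexyz(tip))
go(env.read_state()["tcp_pos"]-.01*UX,104)
E
```

```text
alternatives [(np.float64(13.7), [-0.1, -0.9], np.float64(0.62)), (np.float64(13.7), [-0.4, -1.6], np.float64(0.62)), (np.float64(13.7), [-0.1, -0.9], np.float64(0.62)), (np.float64(13.7), [-0.4, -1.5], np.float64(0.62)), (np.float64(13.7), [-0.0, -0.9], np.float64(0.62)), (np.float64(13.7), [-0.4, -1.6], np.float64(0.62))]
rel deg 13.7 grasp z, off mm [77.  0.] cost 0.62 axis [-0.296 -0.065  0.953] lean from vertical 17.6 free tip [0.5757 0.3606 0.0608]
off 2.39 tip in face mm [ 55.8 -24.5 -14.1]
t 16.52 tcp [0.5436 0.3534 0.1496] zaxis [ 0.0695  0.0078 -0.9975] jaw 104.06 F [-0.43 -0.15 -1.41] gap 0.296
shift mm [9.6 0.  2.8] twist 0.06
```

Emit:
send_rows(grip_force=20, increments=[[0.01,[0.002,0,0],0],[0.01,[0.002,0,0],0],[0.01,[0.002,0,0],0]])

```text
t: 16.9
tcp_pos: [0.539, 0.3524, 0.1506]
tool_rot: [0.037, -0.122, 0.992, 0.0]
wrist_force: [3.2, 0.0, -1.8]
finger_gap: 0.292
```

Emit:
send_rows(increments=[[0.01,[0.002,0,0],0]])

```text
t: 17.02
tcp_pos: [0.5383, 0.3523, 0.1512]
tool_rot: [0.039, -0.122, 0.992, 0.0]
wrist_force: [3.2, 0.9, -2.3]
finger_gap: 0.296
```

Emit:
send_rows(increments=[[0.01,[0.002,0,0],0]])

```text
t: 17.15
tcp_pos: [0.5376, 0.3521, 0.1517]
tool_rot: [0.04, -0.122, 0.992, 0.001]
wrist_force: [4.4, 0.9, -2.7]
finger_gap: 0.294
```

Emit:
send_rows(increments=[[0.01,[0.002,0,0.0005],0],[0.01,[0.001,0,0],0],[0.01,[0,0,0],0]])

```text
t: 17.52
tcp_pos: [0.5371, 0.3519, 0.1522]
tool_rot: [0.043, -0.122, 0.992, 0.001]
wrist_force: [4.0, 0.7, -2.2]
finger_gap: 0.293
```

```bash
python3 - <<'E'
from h import *
x,A,tip=tilt("pics/t11.png",14)
print("off",np.degrees(np.arccos(NF@A[:,2])).round(2),"tip in face mm",facexyz(tip),"axis in face",(np.array([UX,UY,NF])@A[:,2]).round(3))
go(env.read_state()["tcp_pos"]+.008*UX,104)
E
```

```text
alternatives [(np.float64(14.0), [-0.3, -0.9], np.float64(0.45)), (np.float64(13.9), [-0.3, -0.9], np.float64(0.45)), (np.float64(14.0), [-0.3, -0.9], np.float64(0.45)), (np.float64(13.9), [-0.3, -0.9], np.float64(0.45)), (np.float64(13.9), [-0.2, -0.9], np.float64(0.45)), (np.float64(14.1), [-0.4, -0.9], np.float64(0.45))]
rel deg 14.0 grasp z, off mm [77.  0.] cost 0.45 axis [-0.316 -0.071  0.946] lean from vertical 18.9 free tip [0.5711 0.3597 0.0642]
off 1.14 tip in face mm [ 52.6 -24.4  -9.3] axis in face [0.019 0.008 1.   ]
t 17.57 tcp [0.537  0.3519 0.1522] zaxis [ 0.0857  0.013  -0.9962] jaw 103.98 F [ 3.2   1.   -1.15] gap 0.294
shift mm [-7.7 -0.  -2.1] twist -0.02
```

Emit:
send_rows(grip_force=80, increments=[[0.01,[-0.004,0,-0.001],0],[0.01,[-0.003,0,-0.005],0],[0.01,[-0.001,0,-0.01],0],[0.01,[0,0,-0.01],0],[0.01,[0,0,-0.008],0],[0.01,[0.006,0,0],0],[0.01,[0.011,0,0.003],0],[0.01,[0.011,0,0.003],0],[0.01,[0.011,0,0.003],0],[0.01,[0.007,0,0],0],[0.01,[0.002,0,0],0],[0.01,[0,0,0],0]])

```text
t: 19.08
tcp_pos: [0.4887, 0.3403, 0.1752]
tool_rot: [0.038, -0.123, 0.992, 0.001]
wrist_force: [0.2, -0.4, -1.0]
finger_gap: 0.297
```

```bash
cat >> h.py <<'E'
def full(name,th0,to):
    x,A,tip=tilt(name,th0)
    print("off",np.degrees(np.arccos(NF@A[:,2])).round(2),"tip in face mm",facexyz(tip),"axis in face",(np.array([UX,UY,NF])@A[:,2]).round(3))
    to=np.array(to)/1e3; go(env.read_state()["tcp_pos"]+CF+UX*to[0]+UY*to[1]+NF*to[2]-tip,104)
    print("net tip",[facexyz(q["at"]) for q in env.pinpoint("side","tip_point")][:2])
E
python3 - <<'E'
from h import *
full("pics/t12.png",14,(0,-26,5))
E
```

```text
alternatives [(np.float64(14.4), [-0.6, -0.2], np.float64(0.51)), (np.float64(14.4), [-0.6, -0.1], np.float64(0.51)), (np.float64(14.6), [-0.7, -0.1], np.float64(0.51)), (np.float64(14.6), [-0.7, -0.2], np.float64(0.51)), (np.float64(14.6), [-0.7, -0.2], np.float64(0.51)), (np.float64(14.6), [-0.7, -0.1], np.float64(0.51))]
rel deg 14.4 grasp z, off mm [77.  0.] cost 0.51 axis [-0.313 -0.071  0.947] lean from vertical 18.7 free tip [0.5228 0.3482 0.0872]
off 1.31 tip in face mm [ 13.8 -23.8  29.3] axis in face [0.022 0.007 1.   ]
t 19.12 tcp [0.4888 0.3404 0.1753] zaxis [ 0.0749  0.0106 -0.9971] jaw 104.07 F [-0.05 -0.06 -1.42] gap 0.293
shift mm [ 6.7 -1.9 27.1] twist 0.07
net tip [array([ 11.1, -25.5,  27.2])]
```

Emit:
send_rows(increments=[[0.01,[0.002,-0.0005,0.007],0],[0.01,[0.002,-0.0005,0.007],0],[0.01,[0.001,0,0.007],0],[0.01,[0,0,0.004],0],[0.01,[0,0,0],0],[0.01,[0,0,0],0]])

```text
t: 19.92
tcp_pos: [0.4863, 0.3381, 0.1472]
tool_rot: [0.037, -0.122, 0.992, 0.0]
wrist_force: [0.3, -0.1, -0.5]
finger_gap: 0.295
```

```bash
python3 - <<'E'
from h import *
full("pics/t13.png",14,(0,-26,0))
E
```

```text
alternatives [(np.float64(13.4), [0.2, -1.2], np.float64(0.57)), (np.float64(13.4), [0.2, -1.2], np.float64(0.57)), (np.float64(13.3), [0.2, -1.3], np.float64(0.57)), (np.float64(13.4), [0.2, -1.2], np.float64(0.57)), (np.float64(13.3), [0.2, -1.3], np.float64(0.57)), (np.float64(13.4), [0.2, -1.2], np.float64(0.57))]
rel deg 13.4 grasp z, off mm [77.  0.] cost 0.57 axis [-0.296 -0.066  0.953] lean from vertical 17.6 free tip [0.5183 0.3454 0.0585]
off 2.38 tip in face mm [ -0.8 -25.5   4. ] axis in face [0.041 0.008 0.999]
t 19.98 tcp [0.4863 0.3381 0.1472] zaxis [ 0.0738  0.0098 -0.9972] jaw 104.03 F [ 0.09  0.25 -0.71] gap 0.298
shift mm [-1.8 -0.5  3.6] twist 0.03
net tip [array([ -1.2, -26. ,  -0.7]), array([  0.2, -28.9,   1.2])]
```

Emit:
send_rows(increments=[[0.01,[-0.0006,0,0.002],0],[0.01,[0,0,0],0]])

```text
t: 20.27
tcp_pos: [0.4874, 0.3385, 0.1458]
tool_rot: [0.038, -0.122, 0.992, 0.001]
wrist_force: [0.5, 0.1, -1.0]
finger_gap: 0.295
```

Emit:
send_rows(increments=[[0.01,[-0.0006,0,0.002],0],[0.01,[0,0,0],0]])

```text
t: 20.52
tcp_pos: [0.4885, 0.3389, 0.1443]
tool_rot: [0.038, -0.122, 0.992, 0.001]
wrist_force: [-0.1, 0.1, -0.8]
finger_gap: 0.295
```

Emit:
send_rows(increments=[[0.01,[-0.0006,0,0.002],0],[0.01,[0,0,0],0]])

```text
t: 20.78
tcp_pos: [0.489, 0.339, 0.1427]
tool_rot: [0.038, -0.122, 0.992, 0.001]
wrist_force: [-0.9, -1.0, 0.8]
finger_gap: 0.296
```

Emit:
send_rows(increments=[[0.01,[-0.0006,0,0.002],0],[0.01,[0,0,0],0]])

```text
t: 21.02
tcp_pos: [0.4896, 0.3391, 0.141]
tool_rot: [0.038, -0.122, 0.992, 0.001]
wrist_force: [-1.8, -0.8, 1.3]
finger_gap: 0.295
```

Emit:
send_rows(increments=[[0.01,[-0.0004,0,0.0018],0],[0.01,[0,0,0],0]])

```text
t: 21.28
tcp_pos: [0.4901, 0.3392, 0.1395]
tool_rot: [0.038, -0.122, 0.992, 0.001]
wrist_force: [-1.9, -0.0, 2.2]
finger_gap: 0.297
```

Emit:
send_rows(increments=[[0.01,[-0.0004,0,0.0015],0],[0.01,[0,0,0],0],[0.01,[0,0,0],0]])

```text
t: 21.65
tcp_pos: [0.4905, 0.3393, 0.1384]
tool_rot: [0.038, -0.122, 0.992, 0.001]
wrist_force: [-3.1, -1.4, 2.0]
finger_gap: 0.297
```

```bash
python3 - <<'E'
from h import *
full("pics/t14.png",14,(0,-26,-6))
F=[]
for _ in range(8): env.capture("top"); F.append(env.read_state()["wrist_force"])
F=np.mean(F,0); print("mean F",F.round(2),"along n",(NF@(F+[0,0,1])).round(2))
E
```

```text
alternatives [(np.float64(13.9), [-0.2, -0.1], np.float64(0.55)), (np.float64(14.0), [-0.3, -0.1], np.float64(0.55)), (np.float64(14.0), [-0.3, -0.1], np.float64(0.55)), (np.float64(14.0), [-0.3, -0.1], np.float64(0.55)), (np.float64(14.0), [-0.3, -0.1], np.float64(0.55)), (np.float64(14.1), [-0.3, -0.1], np.float64(0.55))]
rel deg 13.9 grasp z, off mm [77.  0.] cost 0.55 axis [-0.305 -0.069  0.95 ] lean from vertical 18.2 free tip [0.5235 0.3469 0.05  ]
off 1.78 tip in face mm [  1.4 -25.2  -5.9] axis in face [0.031 0.007 1.   ]
t 21.7 tcp [0.4905 0.3393 0.1383] zaxis [ 0.0753  0.0109 -0.9971] jaw 104.05 F [-1.61 -0.67  2.43] gap 0.296
shift mm [ 1.3 -0.8  0.5] twist 0.05
net tip [array([  1. , -27.4,  -4. ]), array([3.2, 1.7, 1.6])]
mean F [-1.88 -0.71  2.47] along n 3.94
```

View pics/t14.png

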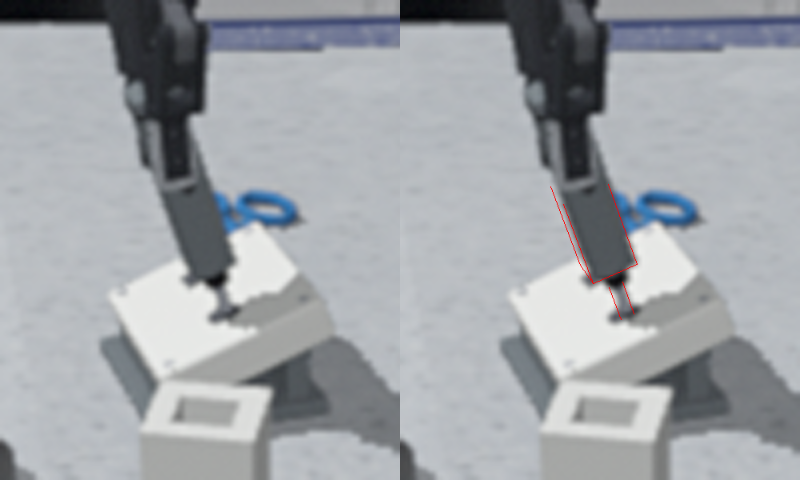

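```bash
python3 -c "
from cell import env
s=env.read_state(); print(s['t'],s['wrist_force'],s['finger_gap']); print(env.sign_off())"
```

```text
22.15 [-2.54710257 -1.04899013  2.07693068] 0.2941361516176314
the job is handed in; nothing more can be done
None
```

I pressed the logger and set the probe on the round contact, about halfway in and close to square. I handed the job in at 22.2 s of the 64 s allowed; no verdict is reported.

**Logger:** I pressed the head of the white logger down with shut fingers until it stopped moving, with the fingertips at z = 63 mm and 10–15 N. A look afterwards put the head back up at about 73–77 mm.

**Probe:** The tool cannot be tilted by command. I leaned the probe in lightly closed pads by drawing its tip against the socket rim, then a little more against the high edge of the check block. I then regripped at 80 N and set the tip on the contact.

**Last checks:**
- **Position:** The last picture shows the tip on the round contact. The pose fit puts it 1.4 mm up the slope and 0.8 mm across from the centre; the network puts it 1.0 and 1.4 mm off.
- **Squareness:** The last fit gave about 1.8° off square. Repeated fits along the way ranged from about 1° to 3°, so the angle is only known to about that. Part of the lean came from the tool itself drifting about 4° off vertical during the moves.
- **Tip travel:** The force was about 3.9 N along the face normal, which means roughly 6.4 mm pushed in. The geometry gave 5.6–5.9 mm, against 6 mm wanted.
- **Grip:** The finger opening stayed at the probe's width.
- **Other things:** The arm passed above or clear of the other things on the worktop. I did not re-measure their positions at the end.

I viewed 12 pictures, two past the budget of 10.

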